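Refit the two pulled-off knobs of the desk radio and hold the power press

ROBOT

A 6-joint arm with a two-finger parallel gripper is mounted at the origin on the work surface. World frame = base frame: x ahead of the robot, y to its left, z up, the work surface at z = 0. Lengths are in m, angles in rad, forces in N, time in s.
With the tool pointing down it reaches from about 0.35 to 0.775 m from the base axis. Payload 7.3 kg.
Tool frame: the origin (TCP) lies between the finger pads; the fingertips stand 25 mm ahead of it and the grasp point (between the pads) lies 6 mm ahead of it; y points along the fingers, z is the direction in which the jaws open and shut, and the axes are right-handed (so a half turn about y gives the same grasp; the last joint's range is limited). The gripper opens to 92 mm and grips with 3 to 60 N. Pads are 19 mm wide; open, the fingers measure 130 mm over their backs; the gripper's body (75 mm by 190 mm) begins 47 mm behind the grasp point.
Start: joints at [-1.404, 0.342, 1.524, -0, 1.275, -0.146], TCP at [0.162, -0.5, 0.252] pointing down, gripper open.
Joint ranges: [-2.53, 2.53], [-0.77, 2.02], [0.04, 2.7], [-1, 4.14], [0.28, 2.66], [-3.11, 3.11]. Speed limits (rad/s): [2.57, 2.57, 3.14, 3.14, 3.14, 3.14].

INTERFACE

Orientations are given as [roll, pitch, yaw] about the fixed x, y, z axes, in that order (R = Rz(yaw) Ry(pitch) Rx(roll)).
In Python, from cell import sensors, read_camera, hand_in gives the robot as it stands. The module is installed in compiled form; this text tells all that it offers.
- The arm moves only by the tool send_rows, never from a script. Its argument "motion" is a list that holds one entry, the list of rows, each a list of 4 numbers: the shift along the tool's x, y, z in m, then the turn about the tool's y in degrees. In form: [[[tx, ty, tz, twist], ...]]. A call has 1 to 8 rows; each row is the pose to reach, as a shift and turn from the pose measured when the call began, along the tool's axes at that moment; what a row does not reach only later rows make up. A row lasts 1/10 s, in which the tool goes at most 50 mm and 8.59 degrees, less where a joint would pass 70% of its speed; a pose out of reach is approached as far as the arm can. A call with a gripper value outside its range is refused whole. "gripper" is the opening, from 0 (shut) to 1 (fully open), set as the call begins (left out, the last holds). The fingers move at their own pace and stop on an object; "grip_force" is the grip in N (left out, the last holds). Time passes only in rows, so rows that repeat a pose let the fingers close. It gives the time, the measured TCP pose, the force and the opening at its end, in the units of the state.
- sensors.observe(): the state, without advancing time (a new reading comes with each control period).
- read_camera(name): name is "side" or "top" or "wrist"; returns a dict with "frame" (420x560x3 uint8, red, green, blue), "fx", "fy", "cx", "cy" (pixels), "extrinsics" (4x4, takes a point from world to camera coordinates). Camera axes: x right, y up, looking along -z (the intrinsics and any distortion apply to the point x, -y, -z); pixel columns grow to the right and rows downward; lengths in m; the calibration is good to about 2 mm. The wrist camera is an equidistant fisheye: a pixel r from the principal point sees the ray r / f radians off the axis. A picture is of the moment at which its call begins. There is no depth.
- hand_in(): hands the job in, once; it reports no verdict.
The state is a dict: "time": time; "qpos": joint angles; "qvel": joint speeds; "joint_efforts": joint torques, N m; "tool_pos": TCP position; "tool_rot": TCP orientation; "contact_force": force on the tool from outside, world axes, zero at the start; "torque": the same for the moment, N m; "opening": finger opening in m.
Only numpy, scipy, OpenCV 4.12 (cv2) and the standard library are available. Lean on these libraries where they do the work, as an engineer would, in place of code of your own. Each camera call takes 0.05 s, during which the arm holds its last target.

TASK

Both controls have been pulled off the top of the desk radio: first put the big square-bored tuning wheel fully home on the square shaft and let go of it, then turn the small volume knob so that its flat matches the D-shaft and push it fully onto that shaft. Keep the small knob pressed in against the shaft's spring, as one does to switch the radio on: the job finishes with the robot still holding it pressed down, not letting go. Leave the mug, coaster, pen cup, stapler, phone stand, tape roll and eraser where they are.

Things in the scene. Friction and masses are not known exactly. Their poses are not given: they have to be found in the camera images.
- wheel_center (a point): tuning wheel: loose black ribbed disc, 56 mm wide, 30 mm tall, flat on the desk, 50 g; point on its axis half-way up (15 mm over its underside). A blind 13 mm square bore, 16 mm deep, opens in its underside, sides parallel to the wheel's x and y; four thin steel ribs on its top lie along +x, -x, +y, -y. Any quarter turn fits.
- knob_center (a point): volume knob: loose smooth black knob, 36 mm wide, 32 mm tall, upright on the desk, 40 g; point on its axis half-way up (16 mm over its underside). A blind D-bore in its underside, 16 mm wide, 14 mm deep, has its flat 4 mm from the axis on the knob's +x side; one steel bar on its top (2 mm high) points to +x, the flat's side. Fits one way round only.
- square_tip (a point): top centre of the 11 mm square shaft on the radio, sides parallel to this x and y. It rises 14 mm above a 30 mm square shoulder plate turned the same way; the wheel is home when its underside rests on the shoulder (wheel centre 1 mm above this tip). Top 3 mm tapered. It turns only against 0.06 N m of friction; starts up to 0.5 rad off the radio's yaw.
- d_tip (a point): top centre of the D-shaft on the radio, 14 mm wide, flat 3 mm from the axis on this +x side. It rises 16 mm above a 40 mm round disc whose short tab points to +x. Knob home: bottom of its bore on this tip (knob centre 2 mm above it). Top 3 mm tapered. Turns only against 0.06 N m; starts up to 0.5 rad off the radio's yaw. The point sinks as the shaft is pressed.
- volume_push (a joint): how far the D-shaft is pressed down, in m: 0 at rest, 0.005 at its stop. A spring pushes it back up: 3.6 N as it starts to move, 8.1 N at the stop; it comes up when released.
- radio: the radio: wooden box 130 (x) x 240 (y) x 70 mm tall that does not move; origin under its centre, black grille front to its -x. On its top, mid-depth, the square shaft stands 75 mm to +y (tip 93 mm above the desk) and the D-shaft 75 mm to -y (tip 96 mm above the desk). A thin bar, 7 mm high, lies along its back edge.
- mug: bystander: sage ceramic mug, 80 mm wide, 92 mm tall, handle to +y; origin at the centre of its underside
- coaster: bystander: round bamboo coaster, 96 mm wide, 8 mm thick; origin at the centre of its underside
- pen_cup: bystander: grey plastic pen cup, 80 mm wide, 100 mm tall, with three pens that stand up to 160 mm; origin at the centre of its underside
- stapler: bystander: steel stapler lying along its y axis, 130 mm long, 36 mm wide, about 60 mm tall; origin at the centre of its underside
- phone_stand: bystander: clear acrylic phone stand, 85 x 75 mm, 110 mm tall; origin at the centre of its underside
- tape_roll: bystander: roll of clear tape lying flat, 68 mm wide, 18 mm tall; origin at the centre of its underside
- eraser: bystander: white eraser 45 x 22 x 12 mm; origin at the centre of its underside
There are look-alikes about, which are no part of the job. What is shaped like the part that bears wheel_center but green or orange is not meant. What is shaped like the part that bears knob_center but orange is not meant.

How it is judged:
On the way:
1. the tuning wheel is home on the square shaft and let go, the small knob not yet on its shaft (z of wheel_center in the frame of square_tip below 0.004 m and horizontal distance between wheel_center and square_tip below 0.004 m and angle between wheel_center's own z axis and vertical below 0.12 rad and contact force between tuning_wheel and the fingers below 0.1 N and distance between knob_center and d_tip above 0.03 m), for 0.2 s.
At the end, for the whole second after the job is handed in: Tuning wheel on the square shaft (within 4 mm of its axis, centre under 4 mm above the tip, upright); volume knob on the D-shaft (within 4 mm of its axis, centre under 5 mm above the tip, upright), the fingers still on it (over 2 N), shaft held in by over 3 of its 5 mm (z of wheel_center in the frame of square_tip below 0.004 m and horizontal distance between wheel_center and square_tip below 0.004 m and angle between wheel_center's own z axis and vertical below 0.12 rad and z of knob_center in the frame of d_tip below 0.005 m and horizontal distance between knob_center and d_tip below 0.004 m and angle between knob_center's own z axis and vertical below 0.15 rad and value of joint volume_push above 0.003 m and contact force between volume_knob and the fingers above 2 N); the arm keeps its last pose, push and grip.
It fails at once if a bystander (mug, coaster, pen cup, stapler, phone stand, tape or eraser) pushed away by more than 25 mm (distance of any of mug, coaster, pen_cup, stapler, phone_stand, tape_roll, eraser from where it was at the start of the episode above 0.025 m).
It also fails if it takes over 50 s, if anything falls off the work surface, if the arm or the gripper's body presses on something with over 40 N, if the wrist force passes 120 N, or if a joint passes its speed limit or range.

## Working session

There is one attempt and no reset: what is moved stays moved. The work goes in short steps, Python scripts to look and compute and a tool call to move; the robot and the scene stay as the last step left them, time stands still between calls to the robot, and variables do not carry over. Pictures are saved under pics/ and viewed, and the job is handed in when it is done.

Besides the shell and the picture viewer there is one more tool, called after "Request:" as name([rows], argument=value, ...), one row to a line, values as JSON. send_rows: Moves the arm, as the interface text tells. Its arguments: {"type":"object","properties":{"motion":{"type":"array"},"gripper":{"type":"number"},"grip_force":{"type":"number"}},"required":["motion"]}

```bash
mkdir -p pics
python3 - <<'E'
from cell import sensors, read_camera
import cv2, numpy as np
s=sensors.observe(); print(s)
for n in ["side","top","wrist"]:
    c=read_camera(n); cv2.imwrite(f"pics/{n}0.png",c["frame"][:,:,::-1]); print(n,c["fx"],c["fy"],c["cx"],c["cy"]); print(np.round(c["extrinsics"],4).tolist(), [k for k in c])
E
```

```text
{'time': 0.0, 'qpos': array([-1.40400192e+00,  3.42678057e-01,  1.52500710e+00, -1.09825919e-05,
        1.27540606e+00, -1.46016801e-01]), 'qvel': array([-0.00104245,  0.00064816,  0.00103464,  0.00135103, -0.00113936,
       -0.00036147]), 'joint_efforts': array([ 2.86857801e-03, -4.31238019e+01, -2.44221675e+01,  7.20128207e-02,
        5.58935059e-02, -1.22473562e-04]), 'tool_pos': array([ 0.16150863, -0.49915218,  0.25107158]), 'tool_rot': array([-1.57228047e+00,  2.07647591e-04, -2.82877839e+00]), 'contact_force': array([0.2310097 , 0.5215249 , 0.49731317]), 'torque': array([ 0.00345579, -0.00641747, -0.02787638]), 'opening': 0.09197456722999092}
side 418.01482682111526 418.01482682111526 274.1836214731561 216.08234447239175
[[-0.9264, -0.3764, 0.0117, 0.4949], [0.2369, -0.5583, 0.7951, -0.1712], [-0.2927, 0.7393, 0.6064, -0.9748], [0.0, 0.0, 0.0, 1.0]] ['frame', 'fx', 'fy', 'cx', 'cy', 'extrinsics']
top 522.4635350464735 522.4635350464735 279.6285487474277 209.20058171858983
[[-0.0012, -1.0, 0.0049, 0.0507], [0.9778, -0.0001, 0.2096, -0.5343], [-0.2096, 0.005, 0.9778, -1.5542], [0.0, 0.0, 0.0, 1.0]] ['frame', 'fx', 'fy', 'cx', 'cy', 'extrinsics']
wrist 325.19226210127806 325.19226210127806 272.8471188680183 207.8568359436135
[[0.3082, -0.9513, -0.0006, -0.5244], [0.9205, 0.2984, -0.2524, 0.0313], [0.2403, 0.0773, 0.9676, -0.3907], [0.0, 0.0, 0.0, 1.0]] ['frame', 'fx', 'fy', 'cx', 'cy', 'extrinsics']
```

View pics/top0.png

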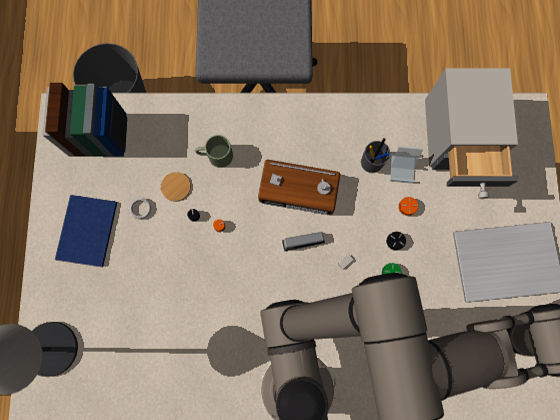

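View pics/side0.png

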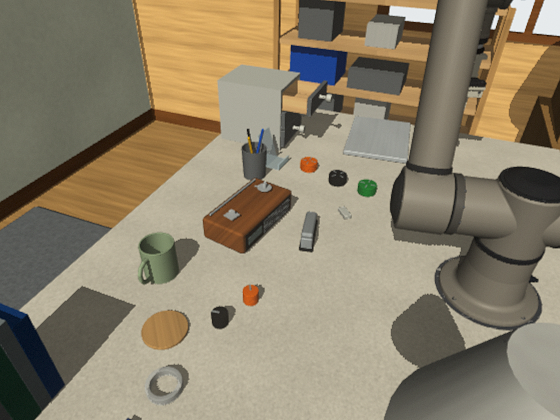

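View pics/wrist0.png

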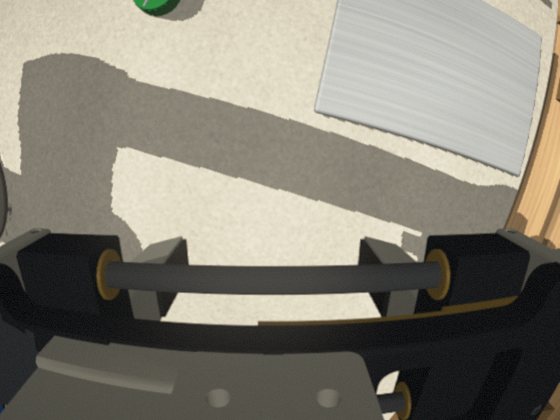

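```bash
cat > h.py <<'E'
import cv2, numpy as np
from cell import sensors, read_camera
def ray(c,u,v,fish=False):
    E=np.array(c["extrinsics"]);R=E[:3,:3];t=E[:3,3]
    x=(u-c["cx"])/c["fx"];y=(v-c["cy"])/c["fy"]
    if fish:
        r=np.hypot(x,y); d=np.array([np.sin(r)*x/r,-np.sin(r)*y/r,-np.cos(r)]) if r>1e-9 else np.array([0,0,-1.])
    else: d=np.array([x,-y,-1.])
    return -R.T@t, R.T@d
def onz(c,u,v,z,fish=False):
    o,d=ray(c,u,v,fish); return o+d*(z-o[2])/d[2]
def proj(c,p,fish=False):
    E=np.array(c["extrinsics"]);q=E[:3,:3]@np.array(p)+E[:3,3]
    X,Y,Z=q[0],-q[1],-q[2]
    if fish:
        r=np.hypot(X,Y);th=np.arctan2(r,Z);return c["cx"]+c["fx"]*th*X/r,c["cy"]+c["fy"]*th*Y/r
    return c["cx"]+c["fx"]*X/Z,c["cy"]+c["fy"]*Y/Z
def crop(f,u0,u1,v0,v1,k,name):
    im=cv2.resize(f[v0:v1,u0:u1,::-1],None,fx=k,fy=k,interpolation=cv2.INTER_CUBIC); cv2.imwrite(name,im)
def tri(c1,p1,c2,p2):
    o1,d1=ray(c1,*p1);o2,d2=ray(c2,*p2)
    A=np.stack([d1,-d2],1);s=np.linalg.lstsq(A,o2-o1,rcond=None)[0]
    a=o1+d1*s[0];b=o2+d2*s[1];return (a+b)/2,np.linalg.norm(a-b)
def state():
    s=sensors.observe();print(round(s['time'],2),'pos',np.round(s['tool_pos'],4),'rot',np.round(s['tool_rot'],4),'F',np.round(s['contact_force'],2),'op',round(s['opening'],4),'q',np.round(s['qpos'],2));return s
def rel(s,target,yaw=None):
    """tool-frame shift to reach target TCP"""
    from scipy.spatial.transform import Rotation as Ro
    R=Ro.from_euler('xyz',s['tool_rot']).as_matrix()
    sh=R.T@(np.array(target)-s['tool_pos'])
    tw=None
    if yaw is not None:
        d=-(yaw-s['tool_rot'][2]); d=(d+np.pi/2)%np.pi-np.pi/2; tw=np.degrees(d)
    print('shift',np.round(sh,4),'twist',tw)
E
python3 - <<'E'
from h import *
c=read_camera("top");f=c["frame"]
crop(f,360,430,190,290,6,"pics/w1.png");crop(f,170,240,195,245,10,"pics/k1.png");crop(f,250,350,150,225,8,"pics/r1.png")
for n,u,v,z in [("wheel",396,241,.03),("knob",194,215,.03),("sq",277,180,.093),("d",323,187,.096)]: print(n,onz(c,u,v,z))
E
```

```text
wheel [ 0.43920607 -0.31016585  0.03      ]
knob [0.52149534 0.31781394 0.03      ]
sq [0.61751596 0.05844426 0.093     ]
d [ 0.59473135 -0.08113742  0.096     ]
```

View pics/w1.png

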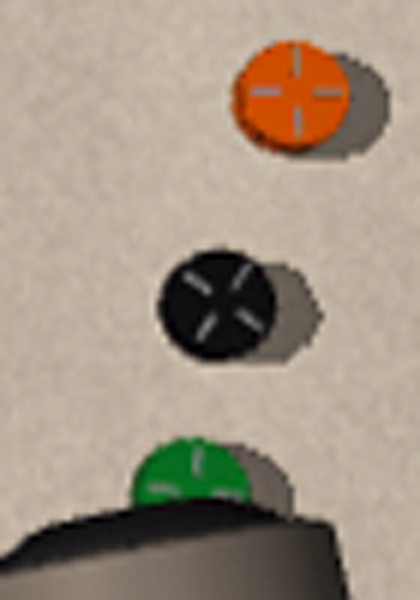

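View pics/k1.png

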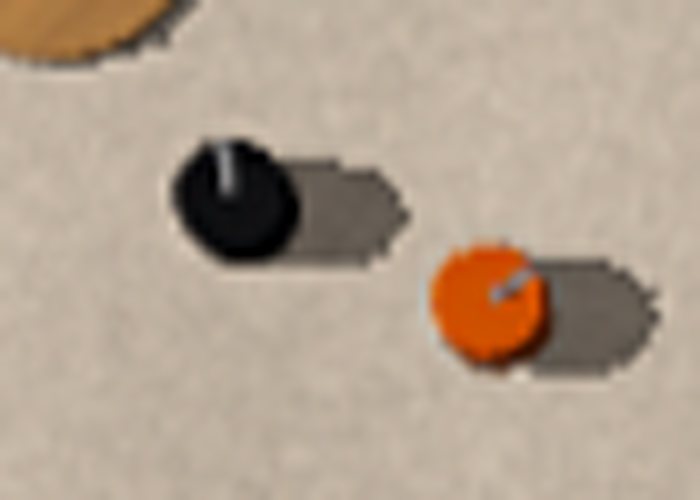

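View pics/r1.png

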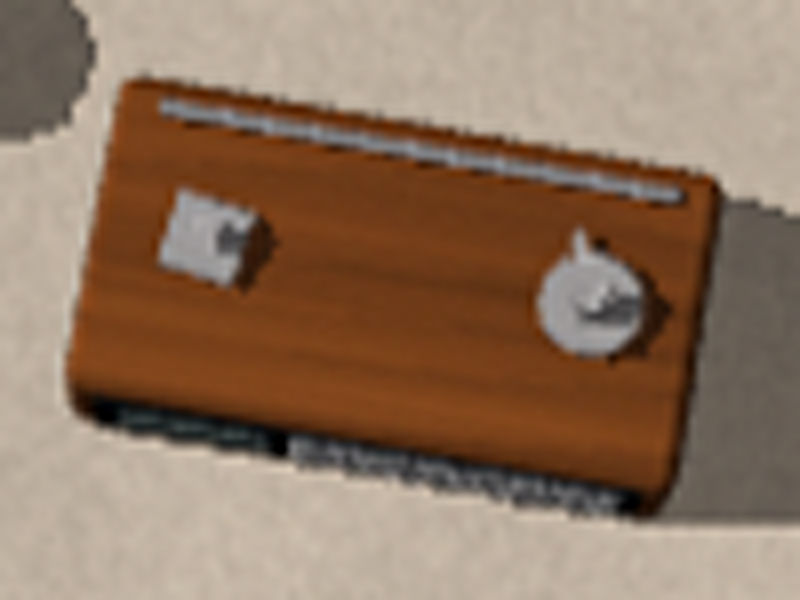

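Run:
```python
from h import *
c=read_camera("top");s=state()
rel(s,[.439,-.310,.23],np.radians(-162))
for n,u,v,z in [("pen",376,155,.09),("stand",405,165,.05),("dr",430,160,.1),("mug",218,151,.09),("stap",304,241,.04),("orangeknob",219,226,.03)]: print(n,onz(c,u,v,z))
```

```text
0.25 pos [ 0.1616 -0.4994  0.2514] rot [-1.5714e+00  1.0000e-04 -2.8288e+00] F [ 0.01 -0.69  0.34] op 0.0919 q [-1.4   0.34  1.52  0.    1.28 -0.15]
shift [-0.3223  0.0215 -0.0948] twist -0.08039304323447251
pen [ 0.69831865 -0.24735584  0.09      ]
stand [ 0.67835396 -0.34560363  0.05      ]
dr [ 0.67910942 -0.41034588  0.1       ]
mug [0.71104082 0.24069909 0.09      ]
stap [ 0.43781374 -0.02457814  0.04      ]
orangeknob [0.48655999 0.23892978 0.03      ]
```

Request:
send_rows([
  [[-0.04,0,-0.012,0],[-0.08,0.005,-0.024,0],[-0.12,0.01,-0.036,0],[-0.16,0.015,-0.048,0],[-0.2,0.02,-0.06,0],[-0.24,0.02,-0.072,0],[-0.28,0.02,-0.084,0],[-0.322,0.02,-0.095,0]],
], gripper=1)

```text
time: 1.05
tool_pos: [0.4398, -0.3086, 0.2315]
tool_rot: [-1.572, -0.0, -2.829]
contact_force: [-0.3, -0.8, 0.3]
opening: 0.0917
```

Request:
send_rows([
  [[0,0,0,0]],
])

```text
time: 1.15
tool_pos: [0.4431, -0.3058, 0.2313]
tool_rot: [-1.572, 0.001, -2.824]
contact_force: [-0.2, -0.9, 0.3]
opening: 0.0916
```

Run:
```python
from h import *
s=state();c=read_camera("wrist");cv2.imwrite("pics/wr1.png",c["frame"][:,:,::-1])
print(proj(c,s['tool_pos']+[0,0,-.2],True))
```

```text
1.15 pos [ 0.4431 -0.3058  0.2313] rot [-1.5719e+00  1.4000e-03 -2.8241e+00] F [-0.21 -0.9   0.35] op 0.0916 q [-0.75  0.38  1.52  0.    1.24  0.51]
(np.float64(272.99640801456417), np.float64(190.84194555769534))
```

View pics/wr1.png

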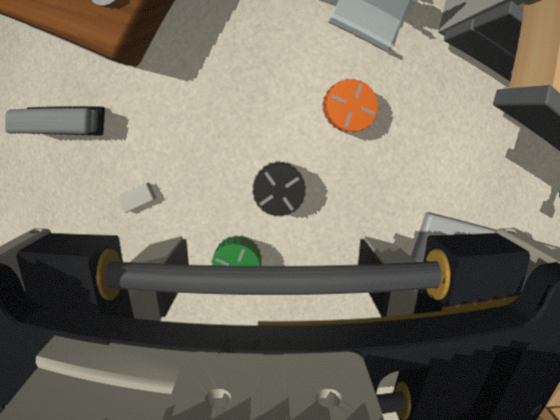

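The wrist view shows the black wheel at (279,188), with the green one at (236,255) and the orange one at (351,105). Black is the one meant, and I'll confirm it in the crop.

```bash
cat >> h.py <<'E'
def disc(c,u,v,ztop,R,fish=True,thr=60,bright=85,win=45):
    """dark disc near u,v: centre on top plane from the hull of dark blob; ribs -> pts world"""
    f=c["frame"].astype(int);mx=f.max(2)
    m=np.zeros(mx.shape,np.uint8);u0,v0=int(u),int(v)
    m[v0-win:v0+win,u0-win:u0+win]=(mx[v0-win:v0+win,u0-win:u0+win]<thr)
    cs,_=cv2.findContours(m,cv2.RETR_EXTERNAL,cv2.CHAIN_APPROX_NONE)
    cs=[k for k in cs if cv2.contourArea(k)>100]
    k=min(cs,key=lambda k:np.hypot(*(k[:,0].mean(0)-[u,v])))
    h=cv2.convexHull(k)
    hm=np.zeros_like(m);cv2.drawContours(hm,[h],-1,1,-1)
    W=np.array([onz(c,a,b,ztop,fish)[:2] for a,b in h[:,0]])
    (cx,cy),r=cv2.minEnclosingCircle((W*1000).astype(np.float32).reshape(-1,1,2))
    M=cv2.moments(hm,True);cen=(M['m10']/M['m00'],M['m01']/M['m00'])
    er=cv2.erode(hm,np.ones((3,3)),iterations=1)
    vs,us=np.nonzero(er&(mx>bright))
    P=np.array([onz(c,a,b,ztop,fish)[:2] for a,b in zip(us,vs)]).reshape(-1,2)
    wt=mx[vs,us]-bright
    print('hull mom px',np.round(cen,1),'area',cv2.contourArea(h),'cen ontop',onz(c,*cen,ztop,fish)[:2],'encl',cx/1000,cy/1000,'r',r,'nrib',len(P))
    return onz(c,*cen,ztop,fish)[:2],P,wt,k
E
python3 - <<'E'
from h import *
s=state();c=read_camera("wrist");f=c["frame"]
crop(f,240,320,150,230,7,"pics/wc1.png")
print(np.sort(f[150:230,240:320].max(2).ravel())[::400])
for z in (.015,.03): cen,P,wt,k=disc(c,279,188,z,.028)
d=P-P.mean(0); 
r=np.hypot(*d.T);a=np.arctan2(d[:,1],d[:,0]);print('rib mean',P.mean(0),np.round(np.c_[r,np.degrees(a)],3)[:60].tolist())
w=wt*(r>.008)
print('4fold yaw',np.degrees(np.angle((w*np.exp(4j*a)).sum())/4))
E
```

```text
1.2 pos [ 0.4415 -0.3069  0.2312] rot [-1.5719 -0.     -2.8248] F [-0.21  0.24  0.07] op 0.092 q [-0.75  0.38  1.52  0.    1.24  0.5 ]
[ 45  52  54  56  58  96 121 125 167 198 201 202 204 205 207 208]
hull mom px [278.6 186.7] area 2031.0 cen ontop [ 0.4443182  -0.31241424] encl 0.44409283447265624 -0.3127134704589844 r 29.22159767150879 nrib 245
hull mom px [278.6 186.7] area 2031.0 cen ontop [ 0.44698244 -0.3112614 ] encl 0.44676675415039063 -0.3115478820800781 r 27.971506118774414 nrib 245
rib mean [ 0.44503643 -0.31182186] [[0.025, 55.685], [0.024, 53.741], [0.024, 51.697], [0.024, 57.22], [0.023, 55.246], [0.023, 53.164], [0.022, 50.97], [0.023, 58.863], [0.023, 56.865], [0.022, 54.748], [0.021, 52.507], [0.021, 50.14], [0.022, 58.607], [0.021, 56.46], [0.021, 54.177], [0.02, 51.753], [0.019, 49.185], [0.02, 58.312], [0.02, 55.992], [0.019, 53.517], [0.018, 50.879], [0.02, 60.32], [0.019, 57.97], [0.018, 55.448], [0.018, 52.745], [0.017, 49.853], [0.022, -31.564], [0.023, -33.219], [0.024, -34.761], [0.018, 60.128], [0.017, 57.569], [0.017, 54.807], [0.016, 51.832], [0.016, 48.635], [0.021, -31.955], [0.022, -33.708], [0.023, -35.333], [0.024, -36.842], [0.024, -38.244], [0.017, 59.901], [0.016, 57.092], [0.015, 54.041], [0.015, 50.735], [0.014, 47.166], [0.019, -30.382], [0.02, -32.406], [0.02, -34.269], [0.021, -35.985], [0.022, -37.569], [0.023, -39.033], [0.024, -40.389], [0.016, 62.468], [0.015, 59.628], [0.014, 56.515], [0.014, 53.109], [0.013, 49.394], [0.017, -30.756], [0.018, -32.93], [0.019, -34.916], [0.02, -36.733]]
4fold yaw -36.3871732589668
```

View pics/wc1.png

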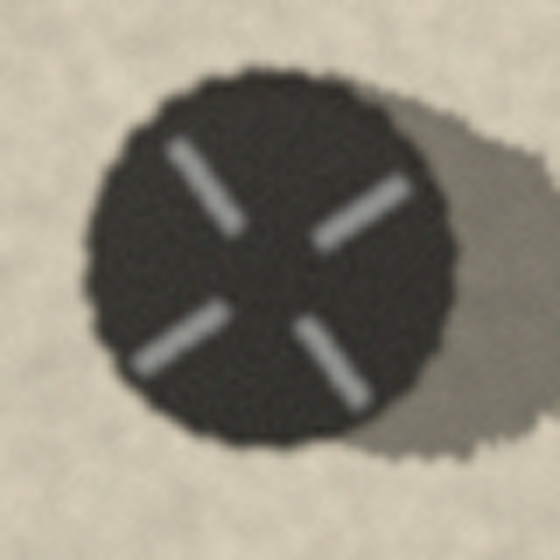

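Run:
```python
from h import *
s=state(); rel(s,[.4455,-.3115,.034])
s=state()
```

```text
1.25 pos [ 0.4403 -0.3079  0.2312] rot [-1.5719e+00 -7.0000e-04 -2.8264e+00] F [-0.31 -0.2   0.58] op 0.092 q [-0.75  0.38  1.52 -0.    1.24  0.5 ]
shift [-0.004   0.1972  0.0053] twist None
1.25 pos [ 0.4403 -0.3079  0.2312] rot [-1.5719e+00 -7.0000e-04 -2.8264e+00] F [-0.31 -0.2   0.58] op 0.092 q [-0.75  0.38  1.52 -0.    1.24  0.5 ]
```

Request:
send_rows([
  [[-0.001,0.03,0.002,0],[-0.002,0.06,0.004,0],[-0.003,0.085,0.005,0],[-0.003,0.09,0.005,0],[-0.003,0.09,0.005,0],[-0.003,0.09,0.005,0]],
])

```text
time: 1.85
tool_pos: [0.4446, -0.3126, 0.1425]
tool_rot: [-1.57, 0.0, -2.827]
contact_force: [-0.3, -0.0, 0.0]
opening: 0.092
```

Run:
```python
from h import *
s=state();c=read_camera("wrist");cv2.imwrite("pics/wr2.png",c["frame"][:,:,::-1])
u,v=proj(c,[.445,-.3115,.03],True);print(u,v)
for z in (.03,): cen,P,wt,k=disc(c,u,v,z,.028,thr=80,bright=100,win=60)
d=P-P.mean(0); r=np.hypot(*d.T);a=np.arctan2(d[:,1],d[:,0]);print('rib mean',P.mean(0))
print('4fold yaw',np.degrees(np.angle((wt*(r>.008)*np.exp(4j*a)).sum())/4))
s=state()
```

```text
1.85 pos [ 0.4446 -0.3126  0.1425] rot [-1.5701e+00  2.0000e-04 -2.8273e+00] F [-0.25 -0.    0.01] op 0.092 q [-0.75  0.49  1.63 -0.    1.03  0.5 ]
271.54359562687296 212.0511103177816
hull mom px [271.9 208.6] area 3892.5 cen ontop [ 0.44776036 -0.31090757] encl 0.447153564453125 -0.31117596435546874 r 29.125925064086914 nrib 357
rib mean [ 0.44488979 -0.31138099]
4fold yaw -36.44030941834971
1.9 pos [ 0.4449 -0.3126  0.1427] rot [-1.5696e+00  5.0000e-04 -2.8270e+00] F [ 0.35 -0.09 -0.17] op 0.0919 q [-0.75  0.49  1.63 -0.    1.03  0.5 ]
```

View pics/wr2.png

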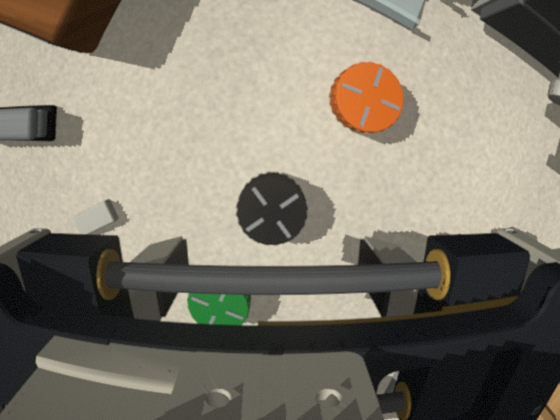

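The wheel centres at (272,210) under the open fingers. Its ribs average to (0.445, -0.311), which matches the TCP. I'll descend and grip.

Request:
send_rows([
  [[0,0.03,-0.001,0],[0,0.06,-0.001,0],[0,0.09,-0.001,0],[0,0.107,-0.001,0],[0,0.108,-0.001,0],[0,0.108,-0.001,0],[0,0.108,-0.001,0]],
])

```text
time: 2.6
tool_pos: [0.4455, -0.3125, 0.0363]
tool_rot: [-1.567, 0.002, -2.827]
contact_force: [0.1, 0.7, -0.1]
opening: 0.092
```

Request:
send_rows([
  [[0,0,0,0],[0,0,0,0],[0,0,0,0],[0,0,0,0],[0,0,0,0],[0,0,0,0]],
], gripper=0.5, grip_force=20)

```text
time: 3.2
tool_pos: [0.4454, -0.3125, 0.0364]
tool_rot: [-1.567, 0.002, -2.827]
contact_force: [0.5, 1.2, 2.1]
opening: 0.0555
```

Request:
send_rows([
  [[0,-0.04,0,0],[0,-0.08,0,0],[0,-0.12,0,0],[0,-0.155,0,0],[0,-0.155,0,0],[0,-0.155,0,0]],
])

```text
time: 3.8
tool_pos: [0.4449, -0.312, 0.1916]
tool_rot: [-1.566, 0.002, -2.827]
contact_force: [-0.1, -0.8, -1.0]
opening: 0.0556
```

Run:
```python
from h import *
s=state();c=read_camera("wrist");cv2.imwrite("pics/wr3.png",c["frame"][:,:,::-1])
rel(s,[.54,.033,.2])
```

```text
3.8 pos [ 0.4449 -0.312   0.1916] rot [-1.5662e+00  2.4000e-03 -2.8270e+00] F [-0.12 -0.75 -1.  ] op 0.0556 q [-0.75  0.43  1.57 -0.    1.14  0.5 ]
shift [-0.1972 -0.0093 -0.2986] twist None
```

View pics/wr3.png

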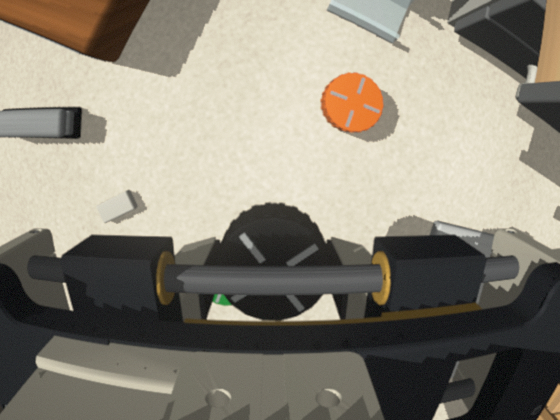

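The wheel is held between the pads, its centre near (273,262), with ribs visible. Next I'll go to a viewing pose in front of the square shaft.

Request:
send_rows([
  [[-0.025,0,-0.038,0],[-0.05,0,-0.076,0],[-0.075,0,-0.114,0],[-0.1,-0.005,-0.152,0],[-0.125,-0.005,-0.19,0],[-0.15,-0.01,-0.228,0],[-0.175,-0.01,-0.266,0],[-0.197,-0.01,-0.298,0]],
])

```text
time: 4.65
tool_pos: [0.5389, 0.0352, 0.198]
tool_rot: [-1.57, -0.002, -2.826]
contact_force: [1.1, -0.5, -0.1]
opening: 0.0556
```

Request:
send_rows([
  [[0,0,0,0],[0,0,0,0],[0,0,0,0],[0,0,0,0]],
])

```text
time: 5.05
tool_pos: [0.5385, 0.0338, 0.1975]
tool_rot: [-1.57, -0.003, -2.828]
contact_force: [0.7, -0.0, -0.1]
opening: 0.0553
```

Run:
```python
from h import *
s=state();c=read_camera("wrist");cv2.imwrite("pics/wr4.png",c["frame"][:,:,::-1])
print(proj(c,[.6175,.058,.093],True))
```

```text
5.05 pos [0.5385 0.0338 0.1975] rot [-1.5703 -0.0034 -2.8282] F [ 0.68 -0.04 -0.13] op 0.0553 q [-0.08  0.42  1.56 -0.    1.16  1.18]
(np.float64(274.71939854859306), np.float64(105.29686827200695))
```

View pics/wr4.png

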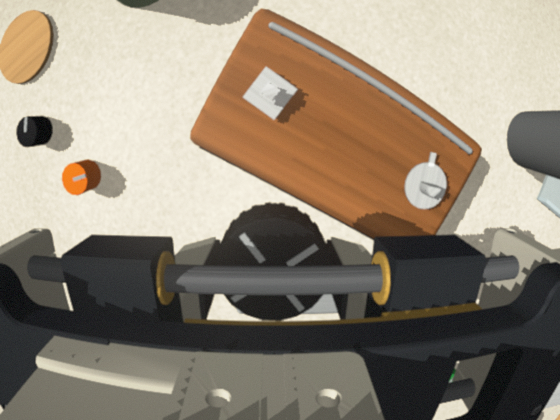

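The radio, both shafts, the black knob at (34,131) and the orange knob at (82,177) are all in view. Crops of the shafts next.

Run:
```python
from h import *
f=cv2.imread("pics/wr4.png")[:,:,::-1]
a=cv2.resize(f[55:135,230:310],None,fx=5,fy=5,interpolation=cv2.INTER_CUBIC)
b=cv2.resize(f[140:220,385:465],None,fx=5,fy=5,interpolation=cv2.INTER_CUBIC)
cv2.imwrite("pics/sh1.png",np.hstack([a,b])[:,:,::-1])
```

```text
(no output)
```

View pics/sh1.png

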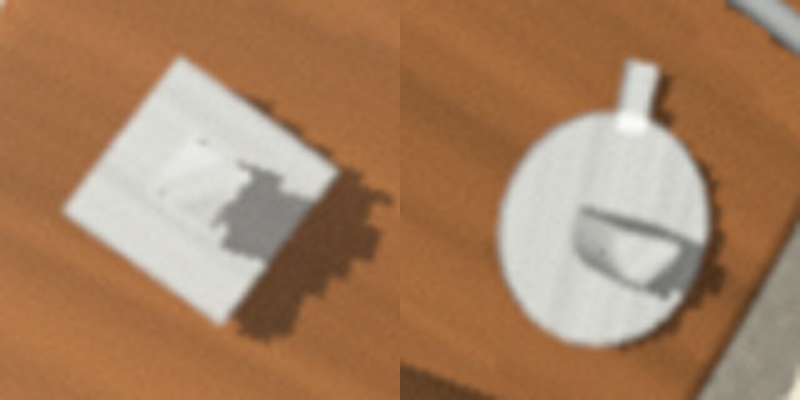

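```bash
cat >> h.py <<'E'
def plate(c,pts,z,fish=True):
    W=np.array([onz(c,a,b,z,fish)[:2] for a,b in pts])
    cen=W.mean(0); e=np.roll(W,-1,0)-W; L=np.linalg.norm(e,axis=1);a=np.arctan2(e[:,1],e[:,0])
    print('plate cen',cen,'sides',np.round(L,4),'yaw4',np.degrees(np.angle(np.exp(4j*a).sum())/4),'each',np.round((np.degrees(a)+45)%90-45,1));return cen
E
python3 - <<'E'
from h import *
s=state();c=read_camera("wrist");f=c["frame"]
hsv=cv2.cvtColor(f,cv2.COLOR_RGB2HSV)
pts=[(230+a/5-.4,55+b/5-.4) for a,b in [(180,57),(339,172),(222,325),(64,210)]]
plate(c,pts,.079)
# disc
m=(hsv[:,:,1]<60).astype(np.uint8); r=np.zeros_like(m); r[158:212,402:452]=m[158:212,402:452]
cs,_=cv2.findContours(r,cv2.RETR_EXTERNAL,cv2.CHAIN_APPROX_NONE);k=max(cs,key=cv2.contourArea)
h=cv2.convexHull(k)[:,0]; W=np.array([onz(c,a,b,.08,True)[:2] for a,b in h])
for i in range(6):
    A=np.c_[2*W,np.ones(len(W))];x=np.linalg.lstsq(A,(W**2).sum(1),rcond=None)[0]
    rr=np.sqrt(x[2]+x[0]**2+x[1]**2);res=np.hypot(*(W-x[:2]).T)-rr
    if np.abs(res).max()<.0008:break
    W=W[np.abs(res)<max(.0008,np.abs(res).max()*.7)]
print('disc',x[:2],rr,len(W),np.abs(res).max())
ta=onz(c,385+(640-400)/5-.4,140+62/5-.4,.08,True)[:2]; print('tab yaw',np.degrees(np.arctan2(*(ta-x[:2])[::-1])),np.linalg.norm(ta-x[:2]))
tb=onz(c,385+(632-400)/5-.4,140+122/5-.4,.08,True)[:2];print(np.degrees(np.arctan2(*(ta-tb)[::-1])))
# wheel in hand ribs
zt=s['tool_pos'][2]-.0064
pu=proj(c,s['tool_pos']-[0,0,.0064],True);print(pu,zt)
crop(f,200,350,190,330,4,"pics/wh1.png")
state()
E
```

```text
5.1 pos [0.5387 0.0338 0.1977] rot [-1.5701e+00 -2.8000e-03 -2.8283e+00] F [ 0.48  0.34 -1.39] op 0.0554 q [-0.08  0.42  1.56 -0.    1.16  1.18]
plate cen [0.62682621 0.06480262] sides [0.0304 0.03   0.0303 0.0299] yaw4 -18.699831131436458 each [-18.6 -18.7 -18.9 -18.6]
disc [ 0.60000882 -0.08338636] 0.02069960991445874 24 0.0003680365371315289
tab yaw 9.976942353234325 0.029086337250188325
13.747338404726506
(np.float64(273.0401960829301), np.float64(272.0545078670795)) 0.19134957792221227
5.15 pos [0.5388 0.034  0.1979] rot [-1.5700e+00 -2.5000e-03 -2.8282e+00] F [-0.39 -0.79  0.64] op 0.0553 q [-0.08  0.42  1.56 -0.    1.16  1.18]
```

View pics/wh1.png

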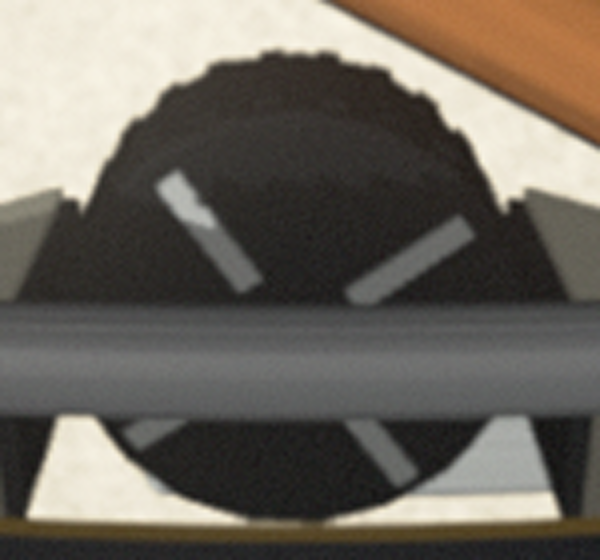

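Run:
```python
from h import *
s=state();c=read_camera("wrist")
z=s['tool_pos'][2]-.0064
q=lambda a,b:onz(c,200+a/4-.4,190+b/4-.4,z,True)[:2]
A0,A1=q(170,180),q(406,483); B0,B1=q(468,226),q(133,437)
x=np.linalg.solve(np.c_[A1-A0,-(B1-B0)],B0-A0)
p=A0+(A1-A0)*x[0];print('rib centre',p,'minus tcp',p-s['tool_pos'][:2])
for d in (A0-A1,B0-B1):print(np.degrees(np.arctan2(d[1],d[0])),np.linalg.norm(d))
t=read_camera("top");sd=read_camera("side")
crop(t["frame"],250,350,150,225,8,"pics/r2.png");crop(sd["frame"],195,295,170,250,8,"pics/r3.png")
print('top plate',onz(t,250+210/8-.4,150+237/8-.4,.079))
for n,P in (('sq',[.6268,.0648,.079]),('d',[.6,-.0834,.08])): print(n,proj(t,P),proj(sd,P))
```

```text
5.15 pos [0.5388 0.034  0.1979] rot [-1.5700e+00 -2.5000e-03 -2.8282e+00] F [-0.39 -0.79  0.64] op 0.0553 q [-0.08  0.42  1.56 -0.    1.16  1.18]
rib centre [0.53757771 0.03375423] minus tcp [-0.00118443 -0.00020957]
52.692522793328955 0.050038683674670445
-36.77386811818249 0.04949597821560892
top plate [0.62381226 0.06198242 0.079     ]
sq (np.float64(274.9348544565298), np.float64(178.28732146891372)) (np.float64(231.21886754013792), np.float64(214.53603021432647))
d (np.float64(323.256760180759), np.float64(186.64560350813437)) (np.float64(263.915344268276), np.float64(186.94144224776625))
```

View pics/r2.png

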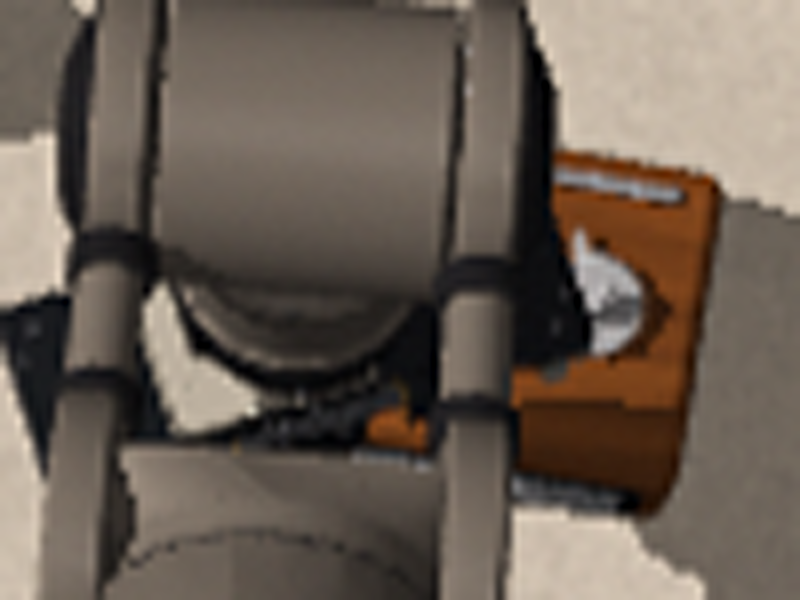

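View pics/r3.png

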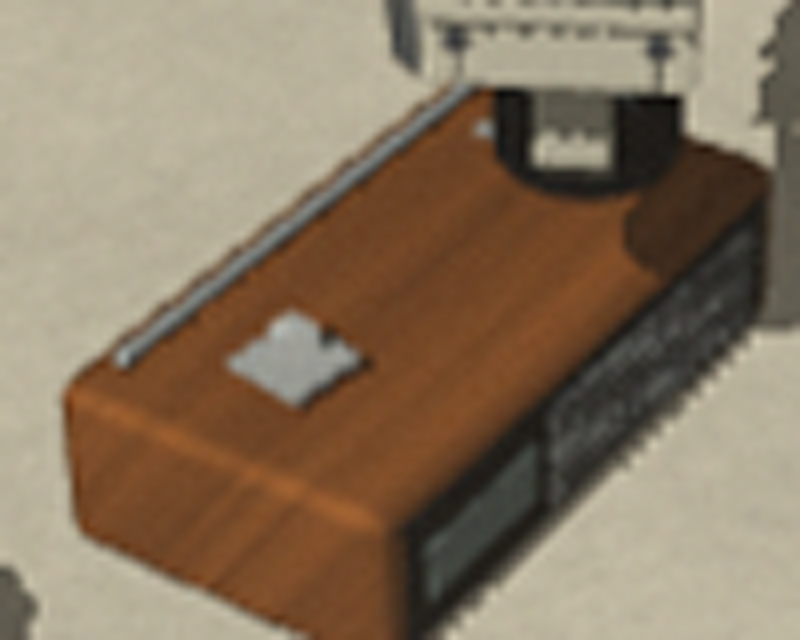

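Run:
```python
from h import *
s=state();rel(s,[.6278,.065,.150])
```

```text
5.3 pos [0.5389 0.0345 0.1981] rot [-1.5700e+00 -2.0000e-03 -2.8274e+00] F [-0.    0.74 -1.41] op 0.0556 q [-0.08  0.42  1.56 -0.    1.16  1.18]
shift [-0.0941  0.0479 -0.0016] twist None
```

Request:
send_rows([
  [[-0.03,0,0,-6],[-0.06,0,-0.001,-12],[-0.085,0.01,-0.0015,-18.3],[-0.094,0.03,-0.0015,-18.3],[-0.094,0.048,-0.0015,-18.3],[-0.094,0.048,-0.0015,-18.3],[-0.094,0.048,-0.0015,-18.3],[-0.094,0.048,-0.0015,-18.3]],
])

```text
time: 6.1
tool_pos: [0.6283, 0.0647, 0.1514]
tool_rot: [-1.569, -0.0, -2.508]
contact_force: [-0.0, 0.3, -0.3]
opening: 0.0555
```

Run:
```python
from h import *
s=state();rel(s,[.6278,.065,.150],np.radians(-162+18.3))
c=read_camera("wrist");cv2.imwrite("pics/wr5.png",c["frame"][:,:,::-1]);crop(c["frame"],200,350,190,330,4,"pics/wh2.png")
t=read_camera("side");crop(t["frame"],195,295,150,250,6,"pics/s5.png")
```

```text
6.1 pos [0.6283 0.0647 0.1514] rot [-1.5693e+00 -5.0000e-04 -2.5083e+00] F [-0.    0.25 -0.26] op 0.0555 q [-0.02  0.62  1.35 -0.    1.17  0.92]
shift [ 0.0002  0.0014 -0.0005] twist -0.014561969577686573
```

View pics/wh2.png

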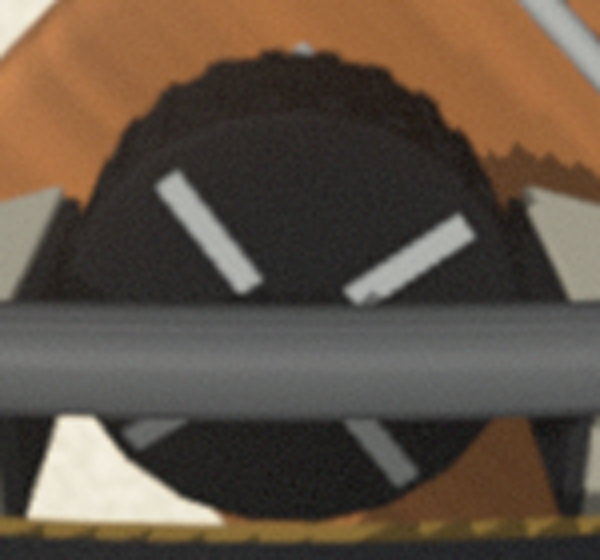

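View pics/s5.png

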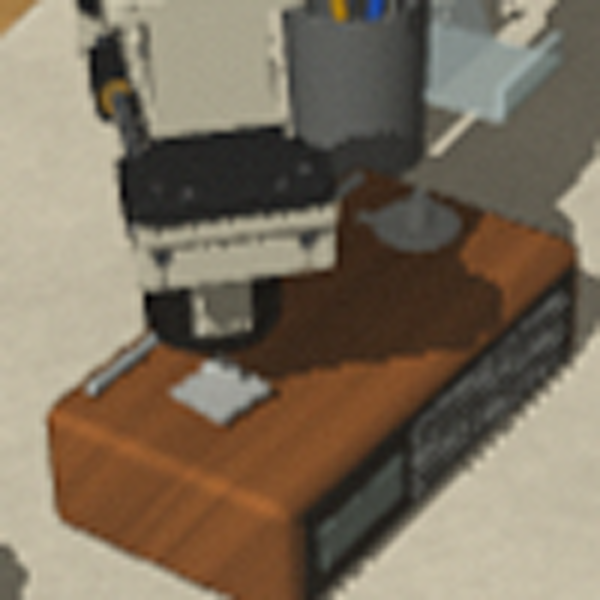

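Request:
send_rows([
  [[0,0.01,0,0],[0,0.02,0,0],[0,0.023,0,0],[0,0.026,0,0],[0,0.027,0,0],[0,0.027,0,0]],
])

```text
time: 6.8
tool_pos: [0.6277, 0.0648, 0.124]
tool_rot: [-1.57, -0.002, -2.508]
contact_force: [-2.8, -0.2, -2.3]
opening: 0.0554
```

Run:
```python
from h import *
s=state();print(s['torque']);t=read_camera("side");crop(t["frame"],195,275,180,250,8,"pics/s6.png");s=state()
```

```text
6.8 pos [0.6277 0.0648 0.124 ] rot [-1.5704e+00 -1.6000e-03 -2.5082e+00] F [-2.82 -0.21 -2.33] op 0.0554 q [-0.02  0.65  1.38 -0.    1.12  0.92]
[0.12871572 0.39953858 0.00867651]
6.85 pos [0.6277 0.0649 0.124 ] rot [-1.5704e+00 -1.6000e-03 -2.5081e+00] F [-3.4   0.56 -2.  ] op 0.0555 q [-0.02  0.65  1.38 -0.    1.12  0.92]
```

View pics/s6.png

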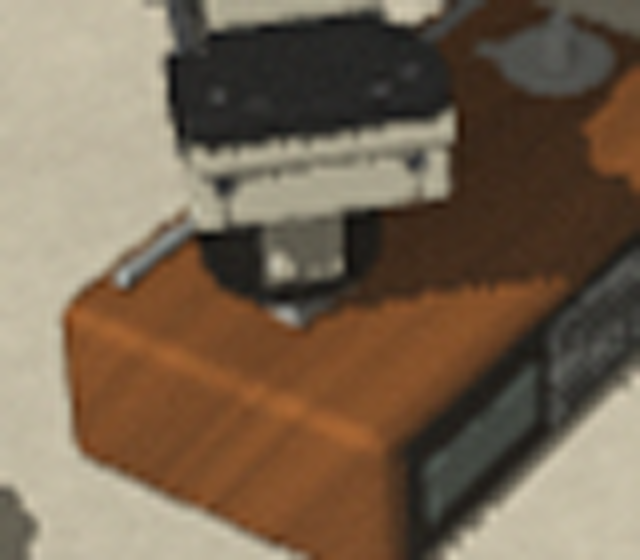

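Request:
send_rows([
  [[0.0006,0.002,-0.0004,0],[0.0008,0.004,-0.0006,0],[0.0008,0.006,-0.0006,0],[0.0008,0.008,-0.0006,0],[0.0008,0.009,-0.0006,0],[0.0008,0.009,-0.0006,0]],
])

```text
time: 7.45
tool_pos: [0.6268, 0.0647, 0.1154]
tool_rot: [-1.57, -0.001, -2.508]
contact_force: [-0.9, -0.2, 2.4]
opening: 0.0552
```

Request:
send_rows([
  [[0.0002,0.001,0,0],[0.0002,0.002,0,0],[0.0002,0.002,0,0]],
])

```text
time: 7.75
tool_pos: [0.6269, 0.0648, 0.1153]
tool_rot: [-1.569, 0.0, -2.508]
contact_force: [-5.2, -0.2, 11.2]
opening: 0.0554
```

Force rose to 11 N with no further travel, and z is at the expected home height, so the wheel is seated. Releasing it and lifting away.

Request:
send_rows([
  [[0,-0.001,0,0],[0,-0.001,0,0],[0,-0.001,0,0],[0,-0.001,0,0],[0,-0.001,0,0]],
], gripper=1)

```text
time: 8.25
tool_pos: [0.6268, 0.0648, 0.1159]
tool_rot: [-1.569, -0.0, -2.508]
contact_force: [-0.5, 0.2, 0.8]
opening: 0.0895
```

Request:
send_rows([
  [[0,-0.03,0,0],[0,-0.06,0,0],[0,-0.09,0,0],[0.02,-0.11,0,0],[0.05,-0.11,0,0],[0.05,-0.11,0,0],[0.05,-0.11,0,0]],
])

```text
time: 8.95
tool_pos: [0.5864, 0.0351, 0.2261]
tool_rot: [-1.569, 0.0, -2.509]
contact_force: [-0.2, -0.2, 0.0]
opening: 0.0917
```

Run:
```python
from h import *
s=state();c=read_camera("wrist");cv2.imwrite("pics/wr7.png",c["frame"][:,:,::-1])
u,v=proj(c,[.6268,.0648,.109],True);print(u,v)
cen,P,wt,k=disc(c,u,v,.109,.028,thr=80,bright=100,win=60)
print(P.mean(0))
rel(s,[.48,.30,.22],np.radians(-162))
```

```text
8.95 pos [0.5864 0.0351 0.2261] rot [-1.5693e+00  2.0000e-04 -2.5090e+00] F [-0.15 -0.24  0.05] op 0.0917 q [-0.07  0.48  1.39 -0.    1.28  0.87]
272.17742920095515 148.637267900716
hull mom px [273.2 148.6] area 4031.0 cen ontop [0.62729215 0.06413537] encl 0.6268995361328125 0.06403165435791015 r 28.43387794494629 nrib 398
[0.62691473 0.06458352]
shift [-0.0708  0.0057 -0.2766] twist 18.2476351068518
```

View pics/wr7.png

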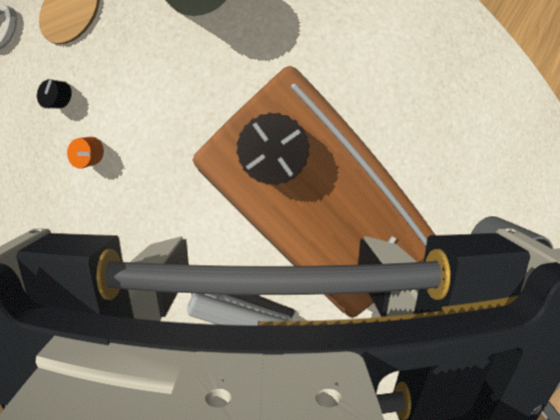

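The wheel sits on the shaft at (273,148), ribs square to the plate. Loose knobs: black at (53,93) and orange at (85,152). The black one is the volume knob, so I'll move over it.

Run:
```python
from h import *
s=state();rel(s,[.52,.318,.22]);c=read_camera("wrist");print(onz(c,53,93,.03,True),onz(c,85,152,.03,True))
```

```text
9.0 pos [0.5868 0.0354 0.2259] rot [-1.5693e+00  2.0000e-04 -2.5084e+00] F [ 0.13 -0.36 -0.64] op 0.0917 q [-0.07  0.48  1.39 -0.    1.28  0.87]
shift [-0.1133  0.0055 -0.2673] twist None
[0.53238878 0.3158353  0.03      ] [0.49932417 0.23579892 0.03      ]
```

Request:
send_rows([
  [[-0.015,0,-0.036,0],[-0.03,0,-0.072,0],[-0.045,0,-0.108,0],[-0.06,0,-0.144,0],[-0.075,0,-0.18,0],[-0.09,0,-0.216,0],[-0.105,0,-0.25,0],[-0.115,0.02,-0.27,0]],
], gripper=0.75)

```text
time: 9.85
tool_pos: [0.5203, 0.3254, 0.2071]
tool_rot: [-1.569, 0.006, -2.505]
contact_force: [0.8, 0.2, 0.0]
opening: 0.0688
```

Request:
send_rows([
  [[-0.002,0.06,0,0],[-0.002,0.08,0,0],[-0.002,0.08,0,0],[-0.002,0.08,0,0],[-0.002,0.08,0,0]],
])

```text
time: 10.35
tool_pos: [0.5236, 0.3273, 0.129]
tool_rot: [-1.568, 0.009, -2.505]
contact_force: [-0.7, -0.6, -0.1]
opening: 0.0689
```

Run:
```python
from h import *
s=state();c=read_camera("wrist");cv2.imwrite("pics/wr8.png",c["frame"][:,:,::-1])
print(proj(c,[.53,.316,.032],True))
state()
```

```text
10.35 pos [0.5236 0.3273 0.129 ] rot [-1.5685  0.009  -2.5054] F [-0.74 -0.62 -0.05] op 0.0689 q [ 0.43  0.62  1.42 -0.    1.09  1.37]
(np.float64(289.42874295122937), np.float64(221.5812644562755))
10.4 pos [0.5236 0.3272 0.1293] rot [-1.5684  0.0094 -2.5056] F [-0.28 -1.09 -0.01] op 0.0686 q [ 0.43  0.62  1.43 -0.    1.09  1.37]
```

View pics/wr8.png

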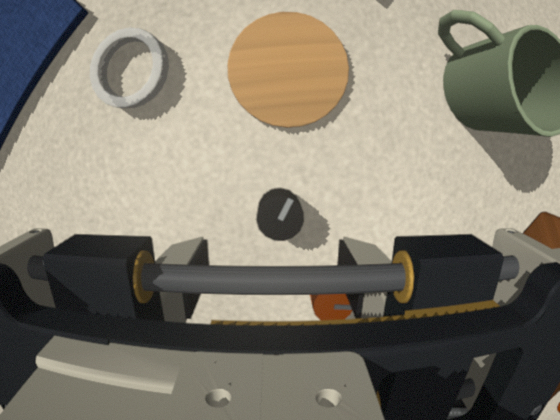

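Run:
```python
from h import *
s=state();c=read_camera("wrist");f=c["frame"];crop(f,245,315,180,250,8,"pics/kn1.png")
cen,P,wt,k=disc(c,280,214,.032,.018,thr=75,bright=105,win=32)
print(P.mean(0)); 
m=P.mean(0);w=wt/wt.sum();m=(P*w[:,None]).sum(0);C=((P-m)*w[:,None]).T@(P-m);ev,V=np.linalg.eigh(C);d=V[:,1];d=d*np.sign(d@(m-cen));print('bar dir',np.degrees(np.arctan2(d[1],d[0])),'mean',m,m-cen,'len',np.ptp((P-m)@d))
```

```text
10.4 pos [0.5236 0.3272 0.1293] rot [-1.5684  0.0094 -2.5056] F [-0.28 -1.09 -0.01] op 0.0686 q [ 0.43  0.62  1.43 -0.    1.09  1.37]
hull mom px [279.6 214.4] area 1814.5 cen ontop [0.53006396 0.32509534] encl 0.5301909790039062 0.32483099365234375 r 19.60655975341797 nrib 137
[0.53576556 0.32444734]
bar dir 9.494944880035902 mean [0.53580651 0.32446794] [ 0.00574255 -0.0006274 ] len 0.017530457639253205
```

View pics/kn1.png

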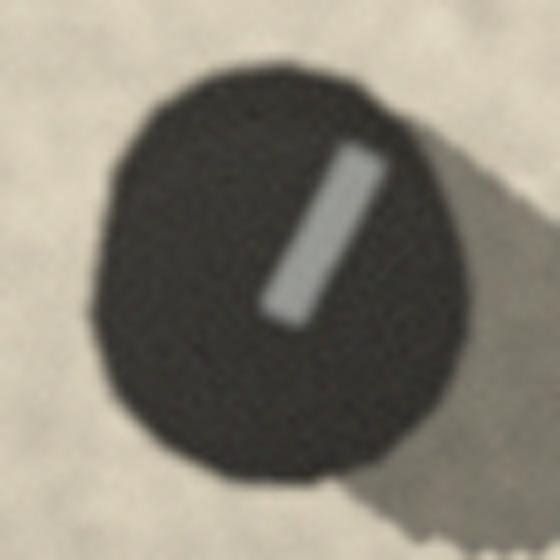

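Run:
```python
from h import *
s=state();rel(s,[.528,.3237,.0355])
```

```text
10.45 pos [0.5234 0.3271 0.1292] rot [-1.5684  0.0092 -2.5056] F [-0.12 -0.21  0.69] op 0.0692 q [ 0.43  0.62  1.43 -0.    1.09  1.37]
shift [-0.0008  0.0937  0.0052] twist None
```

Request:
send_rows([
  [[-0.001,0.02,0.005,0],[-0.001,0.045,0.005,0],[-0.001,0.07,0.005,0],[-0.001,0.09,0.005,0],[-0.001,0.0935,0.005,0],[-0.001,0.0935,0.005,0],[-0.001,0.0935,0.005,0]],
])

```text
time: 11.15
tool_pos: [0.5291, 0.3244, 0.0375]
tool_rot: [-1.568, 0.012, -2.506]
contact_force: [-0.2, -0.2, 0.1]
opening: 0.0689
```

Request:
send_rows([
  [[0,0,0,0],[0,0,0,0],[0,0,0,0],[0,0,0,0],[0,0,0,0],[0,0,0,0]],
], gripper=0.2, grip_force=30)

```text
time: 11.75
tool_pos: [0.5291, 0.3244, 0.0376]
tool_rot: [-1.568, 0.012, -2.506]
contact_force: [-0.6, -0.7, 2.5]
opening: 0.0353
```

Run:
```python
from h import *
s=state()
```

```text
11.75 pos [0.5291 0.3244 0.0376] rot [-1.5679  0.0121 -2.5057] F [-0.57 -0.69  2.45] op 0.0353 q [ 0.43  0.73  1.49 -0.    0.9   1.36]
```

Request:
send_rows([
  [[0,-0.04,0,0],[0,-0.08,0,0],[0,-0.12,0,0],[0,-0.16,0,0],[0,-0.165,0,0],[0,-0.165,0,0]],
])

```text
time: 12.35
tool_pos: [0.5276, 0.3238, 0.2038]
tool_rot: [-1.567, 0.015, -2.506]
contact_force: [0.6, -0.1, -1.6]
opening: 0.0348
```

Run:
```python
from h import *
s=state();rel(s,[.535,-.13,.2]);c=read_camera("wrist");crop(c["frame"],200,350,190,330,4,"pics/kh1.png")
```

```text
12.35 pos [0.5276 0.3238 0.2038] rot [-1.5673  0.0148 -2.5057] F [ 0.56 -0.13 -1.6 ] op 0.0348 q [ 0.43  0.54  1.33 -0.    1.25  1.36]
shift [0.2636 0.0012 0.3695] twist None
```

View pics/kh1.png

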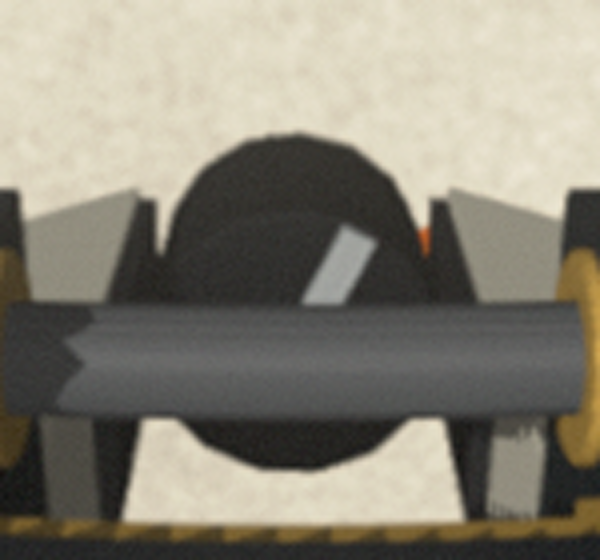

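Request:
send_rows([
  [[0.026,0,0.037,0],[0.053,0,0.074,0],[0.08,0,0.111,0],[0.106,0,0.148,0],[0.132,0,0.185,0],[0.158,0,0.222,0],[0.184,0,0.259,0],[0.21,0,0.296,0]],
])

```text
time: 13.2
tool_pos: [0.5324, -0.041, 0.1982]
tool_rot: [-1.571, 0.009, -2.506]
contact_force: [0.7, 0.3, -0.8]
opening: 0.0348
```

Run:
```python
from h import *
s=state();rel(s,[.535,-.13,.2])
```

```text
13.2 pos [ 0.5324 -0.041   0.1982] rot [-1.5711  0.0087 -2.5057] F [ 0.72  0.31 -0.83] op 0.0348 q [-0.22  0.4   1.59  0.01  1.15  0.71]
shift [ 0.0508 -0.0022  0.0731] twist None
```

Request:
send_rows([
  [[0.025,0,0.036,0],[0.05,0,0.072,0],[0.051,0,0.073,0],[0.051,0,0.073,0],[0.051,0,0.073,0],[0.051,0,0.073,0]],
])

```text
time: 13.8
tool_pos: [0.5345, -0.1285, 0.1972]
tool_rot: [-1.572, 0.008, -2.504]
contact_force: [-0.1, -0.2, -0.4]
opening: 0.0352
```

Run:
```python
from h import *
s=state();c=read_camera("wrist");cv2.imwrite("pics/wr9.png",c["frame"][:,:,::-1])
u,v=proj(c,[.6,-.0834,.08],True);print(u,v)
u,v=int(u),int(v)
a=cv2.resize(c["frame"][v-45:v+35,u-40:u+40],None,fx=5,fy=5,interpolation=cv2.INTER_CUBIC)
b=cv2.resize(c["frame"][210:310,225:325],None,fx=4,fy=4,interpolation=cv2.INTER_CUBIC)
cv2.imwrite("pics/sh2.png",np.hstack([a,b])[:,:,::-1]);state()
```

```text
13.8 pos [ 0.5345 -0.1285  0.1972] rot [-1.5724  0.0081 -2.5039] F [-0.11 -0.25 -0.41] op 0.0352 q [-0.38  0.43  1.54  0.01  1.16  0.55]
276.3244226756696 111.99507315995803
13.85 pos [ 0.5347 -0.1286  0.1974] rot [-1.572   0.0084 -2.5037] F [-0.54  0.1  -0.03] op 0.0354 q [-0.38  0.43  1.54  0.01  1.16  0.55]
```

View pics/wr9.png

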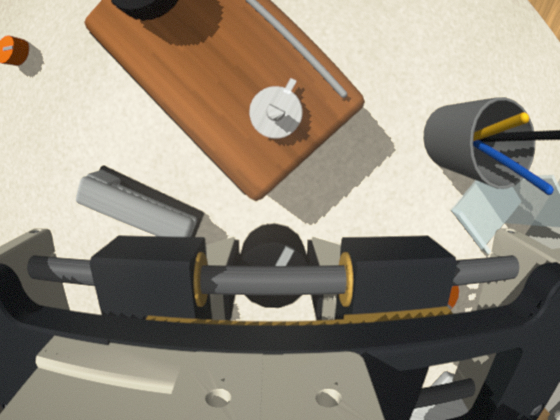

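View pics/sh2.png

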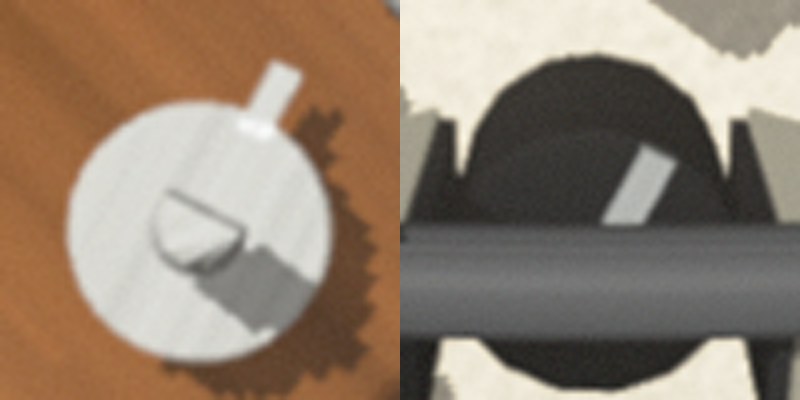

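Run:
```python
from h import *
s=state();c=read_camera("wrist");f=c["frame"]
qa=lambda a,b,z:onz(c,236+a/5-.4,66+b/5-.4,z,True)[:2]
ang=lambda d:np.degrees(np.arctan2(d[1],d[0]))
# disc via mask + circle
hsv=cv2.cvtColor(f,cv2.COLOR_RGB2HSV)
m=(hsv[:,:,1]<60).astype(np.uint8);r=np.zeros_like(m);r[84:142,245:306]=m[84:142,245:306]
r=cv2.morphologyEx(r,cv2.MORPH_OPEN,np.ones((3,3)))
k=max(cv2.findContours(r,cv2.RETR_EXTERNAL,cv2.CHAIN_APPROX_NONE)[0],key=cv2.contourArea)[:,0]
W=np.array([onz(c,a,b,.08,True)[:2] for a,b in k])
for i in range(12):
    A=np.c_[2*W,np.ones(len(W))];x=np.linalg.lstsq(A,(W**2).sum(1),rcond=None)[0]
    rr=np.sqrt(x[2]+x[0]**2+x[1]**2);res=np.hypot(*(W-x[:2]).T)-rr
    if np.abs(res).max()<.0006:break
    W=W[np.abs(res)<max(.0006,np.abs(res).max()*.8)]
print('disc',x[:2],rr,len(W),'manual',qa(199,231,.08))
t0,t1=qa(286,66,.08),qa(262,122,.08);print('tab',ang(t0-t1),ang(t0-x[:2]))
f0,f1=qa(168,190,.096),qa(243,232,.096);print('flat normal',ang(f0-f1)-90,np.linalg.norm(f0-f1))
fm=(f0+f1)/2;n=np.array([np.cos(np.radians(10)),np.sin(np.radians(10))]);print('axis from flat mid',fm-.003*n)
z=s['tool_pos'][2]-.0036
qb=lambda a,b:onz(c,225+a/4-.4,210+b/4-.4,z,True)[:2]
for p,q in (((242,146),(202,222)),((278,160),(242,222))):print('bar',ang(qb(*p)-qb(*q)))
tip=qb(260,153);print('bar tip',tip,'- tcp',tip-s['tool_pos'][:2])
```

```text
13.85 pos [ 0.5347 -0.1286  0.1974] rot [-1.572   0.0084 -2.5037] F [-0.54  0.1  -0.03] op 0.0354 q [-0.38  0.43  1.54  0.01  1.16  0.55]
disc [ 0.59973719 -0.0827995 ] 0.019979396602974986 141 manual [ 0.59989666 -0.08282095]
tab 14.115874821296499 9.371511526340273
flat normal 7.006225000598462 0.012374925938502339
axis from flat mid [ 0.59916684 -0.08271166]
bar 11.057390620791647
bar 9.20199980158367
bar tip [ 0.55031641 -0.12676821] - tcp [0.01565224 0.00179668]
```

Run:
```python
from h import *
s=state();rel(s,[.5998,-.0822,.145])
```

```text
13.9 pos [ 0.5348 -0.1287  0.1976] rot [-1.5716  0.0086 -2.5038] F [ 0.1  -0.49 -0.95] op 0.0351 q [-0.38  0.43  1.54  0.01  1.16  0.55]
shift [-0.0795  0.0533  0.0014] twist None
```

Request:
send_rows([
  [[-0.035,0,0,0],[-0.07,0,0.001,0],[-0.0795,0.02,0.001,0],[-0.0795,0.04,0.001,0],[-0.0795,0.053,0.001,0],[-0.0795,0.053,0.001,0],[-0.0795,0.053,0.001,0],[-0.0795,0.053,0.001,0]],
])

```text
time: 14.7
tool_pos: [0.6001, -0.0822, 0.1466]
tool_rot: [-1.57, 0.01, -2.504]
contact_force: [0.1, 0.1, -0.4]
opening: 0.0351
```

Run:
```python
from h import *
s=state();rel(s,[.5998,-.0822,.131])
```

```text
14.7 pos [ 0.6001 -0.0822  0.1466] rot [-1.5699  0.0099 -2.504 ] F [ 0.11  0.13 -0.37] op 0.0351 q [-0.27  0.58  1.44  0.01  1.11  0.66]
shift [ 0.0004  0.0155 -0.0001] twist None
```

Request:
send_rows([
  [[0.0003,0.008,0,0],[0.0003,0.012,0,0],[0.0003,0.014,0,0],[0.0003,0.016,0,0],[0.0003,0.017,0,0],[0.0003,0.017,0,0]],
])

```text
time: 15.3
tool_pos: [0.6, -0.0823, 0.1294]
tool_rot: [-1.57, 0.01, -2.504]
contact_force: [0.3, 1.2, -0.8]
opening: 0.0354
```

Run:
```python
from h import *
s=state();print(s['torque'])
```

```text
15.3 pos [ 0.6    -0.0823  0.1294] rot [-1.57    0.0098 -2.5041] F [ 0.27  1.21 -0.82] op 0.0354 q [-0.27  0.6   1.46  0.01  1.08  0.66]
[-0.01561651 -0.05893756  0.02679666]
```

Request:
send_rows([
  [[0,0.002,0,0],[0,0.004,0,0],[0,0.006,0,0],[0,0.008,0,0],[0,0.008,0,0]],
])

```text
time: 15.8
tool_pos: [0.6, -0.0822, 0.1211]
tool_rot: [-1.57, 0.01, -2.504]
contact_force: [0.7, -0.1, 0.1]
opening: 0.0351
```

Request:
send_rows([
  [[0,0.002,0,0],[0,0.003,0,0],[0,0.004,0,0],[0,0.004,0,0]],
])

```text
time: 16.2
tool_pos: [0.6002, -0.0822, 0.1175]
tool_rot: [-1.57, 0.01, -2.504]
contact_force: [-0.4, 1.1, 5.2]
opening: 0.0348
```

Request:
send_rows([
  [[0,0.0015,0,0],[0,0.0025,0,0],[0,0.003,0,0],[0,0.003,0,0],[0,0.003,0,0]],
], grip_force=40)

```text
time: 16.7
tool_pos: [0.6003, -0.0822, 0.1151]
tool_rot: [-1.569, 0.01, -2.504]
contact_force: [-1.9, -0.1, 6.1]
opening: 0.0349
```

Run:
```python
from h import *
s=state()
c=read_camera("wrist");cv2.imwrite("pics/wr10.png",c["frame"][:,:,::-1])
t=read_camera("side");crop(t["frame"],195,305,150,250,6,"pics/s10.png");s=state()
```

```text
16.7 pos [ 0.6003 -0.0822  0.1151] rot [-1.5692  0.0104 -2.5041] F [-1.89 -0.06  6.13] op 0.0349 q [-0.27  0.61  1.47  0.01  1.05  0.66]
16.8 pos [ 0.6003 -0.0822  0.1151] rot [-1.5692  0.0104 -2.504 ] F [-2.34  0.57  6.65] op 0.0349 q [-0.27  0.61  1.47  0.01  1.05  0.66]
```

View pics/wr10.png

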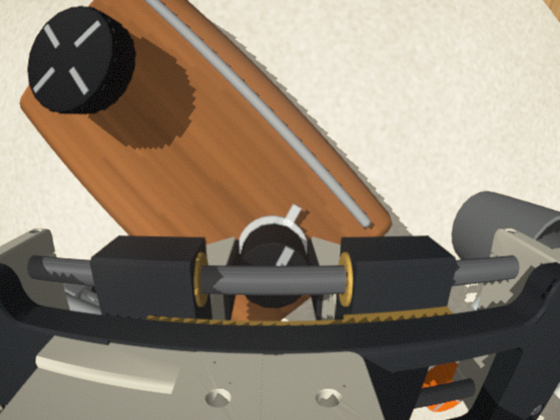

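View pics/s10.png

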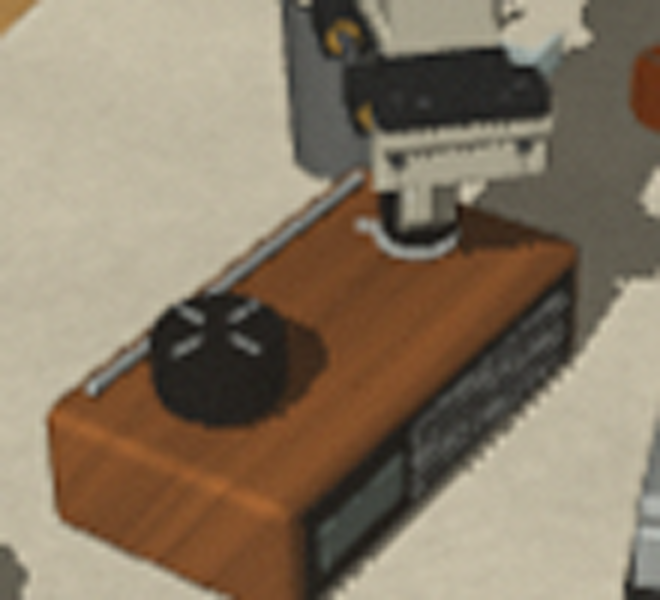

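The knob is over its disc at (275,262), bar lined up with the tab at (290,215), and the wheel is still home. Next I'll press on to the stop; a force above 8 N will confirm it.

Request:
send_rows([
  [[0,0.001,0,0],[0,0.002,0,0],[0,0.002,0,0],[0,0.002,0,0]],
])

```text
time: 17.2
tool_pos: [0.6004, -0.0822, 0.1143]
tool_rot: [-1.569, 0.011, -2.504]
contact_force: [-3.1, 0.1, 10.6]
opening: 0.035
```

Request:
send_rows([
  [[0,0.001,0,0],[0,0.001,0,0],[0,0.001,0,0],[0,0.001,0,0]],
])

```text
time: 17.6
tool_pos: [0.6004, -0.0822, 0.1144]
tool_rot: [-1.568, 0.011, -2.504]
contact_force: [-3.6, 0.2, 9.4]
opening: 0.035
```

Run:
```python
from h import *
s=state()
c=read_camera("wrist");crop(c["frame"],200,350,190,330,4,"pics/e1.png");s=state()
```

```text
17.6 pos [ 0.6004 -0.0822  0.1144] rot [-1.568   0.0111 -2.5038] F [-3.55  0.18  9.36] op 0.035 q [-0.27  0.61  1.48  0.01  1.04  0.66]
17.65 pos [ 0.6004 -0.0822  0.1144] rot [-1.568   0.0112 -2.5039] F [-2.75  0.74  8.92] op 0.0353 q [-0.27  0.61  1.48  0.01  1.04  0.66]
```

View pics/e1.png

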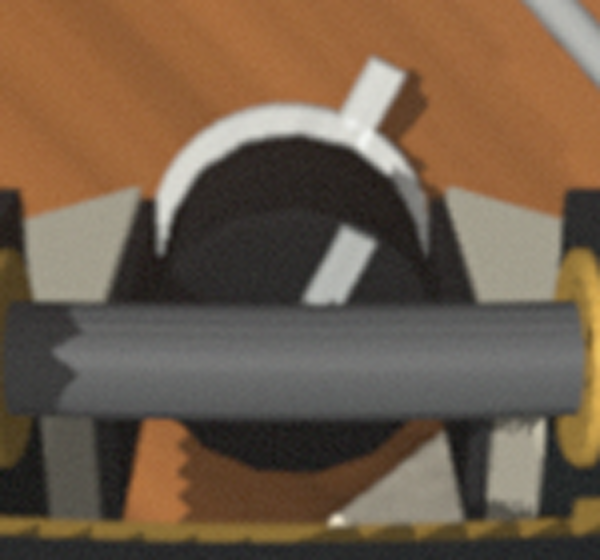

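```bash
python3 -c "
from cell import hand_in
print(hand_in())"
```

```text
the job is handed in; nothing more can be done
None
```

I fitted both controls and handed the job in at about 17.7 s, with the arm still gripping the volume knob and holding it pressed down. `hand_in()` gave no verdict.

- **Tuning wheel:** I lined the black wheel up with the square shaft, pushed it home and let go. The tool stopped at the expected home height with 11 N of push. A later picture showed the wheel within 1 mm of the plate centre I had measured.
- **Volume knob:** The black knob's bar was already about in line with the shaft's tab (about 10° against 9°), so no twist was needed. It slid on without resistance, and the spring force then rose as expected. It reached about 9–10 N at full depth (tool at 0.1144 m; I expected 0.1146 m), so the shaft is at its stop and the knob had not slipped. Grip is set to 40 N.

**Checks that disagreed:**
- The top camera put the square shaft about 4 mm from where the wrist camera did. The side camera agreed with the wrist camera, so I used the wrist camera's position.
- Partway through the press, the force read about 1 N lower than the spring should give. I pressed on to the stop because of that.
- Separate readings of the D-shaft's angle ranged from 7° to 14°.
- The tool ended about 0.01 rad off vertical.

I did not measure the bystanders' positions again at the end. The arm's path stayed clear of them and I saw no contact.

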